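# Sort the door-switch plungers by spring

## Robot

A 6-joint arm with a two-finger parallel gripper is mounted at the origin on the work surface. World frame = base frame: x ahead of the robot, y to its left, z up, the work surface at z = 0. Lengths are in m, angles in rad, forces in N, time in s.
With the tool pointing down it reaches from about 0.375 to 0.9 m from the base axis. Payload 3.1 kg.
Tool frame: the origin (TCP) lies midway between the tips of the shut fingers; the grasp point (between the pads) lies 19 mm behind it (pinch_z is the distance from the TCP to the grasp point, in m); z points along the fingers, y is the direction in which the jaws open and shut (so a half turn about z gives the same grasp; the last joint's range is limited). The gripper opens to 87 mm and grips with 3 to 60 N. Pads are 19 mm wide; open, the fingers measure 117 mm over their backs; the gripper's body (75 mm by 190 mm) begins 51 mm behind the grasp point.
Start: joints at [-1.379, 0.527, 1.433, -0, 1.181, -0.178], TCP at [0.226, -0.583, 0.223] pointing down, gripper open.
Joint ranges: [-3.08, 3.08], [-0.75, 2.2], [0.22, 2.44], [-1.43, 4.57], [0, 2.65], [-2.85, 2.85]. Speed limits (rad/s): [2.79, 2.79, 3.14, 3.14, 3.14, 3.14].

## Interface

Orientations are given as a unit quaternion [w, x, y, z].
In Python, from rig import state, camera, hand_in, pinch_z gives the robot as it stands. The module is installed in compiled form; this text tells all that it offers.
- The arm moves only by the tool arm_command, never from a script. Its arguments are lists of equal length, an entry for each row: "grip": the closure, from 0 (fully open) to 1 (shut); "translation": the shift along the tool's x, y, z in cm, a list of three; "spin": the turn about the tool's z in degrees. In form: {"grip": [grip, ...], "translation": [[dx, dy, dz], ...], "spin": [spin, ...]}. A call has 1 to 12 rows; each row shifts and turns the commanded pose from where the row before left it, along the tool's axes as they then stand; what a row does not reach is not made up. A row lasts 1/12 s, in which the tool goes at most 41.7 mm and 7.16 degrees, less where a joint would pass 70% of its speed; a pose out of reach is approached as far as the arm can. A call with a gripper value outside its range is refused whole. The fingers move at their own pace and stop on an object; "squeeze" is the grip in N (left out, the last holds). Time passes only in rows, so rows that do not move let the fingers close. It gives the time, the measured TCP pose, the force and the opening at its end, in the units of the state.
- state(): the state, without advancing time (a new reading comes with each control period).
- camera(name): name is "side" or "top"; returns a dict with "color" (420x560x3 uint8, red, green, blue), "fx", "fy", "cx", "cy" (pixels), "view" (4x4, takes a point from world to camera coordinates). Camera axes: x right, y down, z forward; pixel columns grow to the right and rows downward; lengths in m; the calibration is good to about 2 mm. A picture is of the moment at which its call begins. There is no depth.
- hand_in(): hands the job in, once; it reports no verdict.
The state is a dict: "time": time; "joints": joint angles; "dq": joint speeds; "tau": joint torques, N m; "ee_pos": TCP position; "eef_rot": TCP orientation; "contact_force": force on the tool from outside, world axes, zero at the start; "ft_torque": the same for the moment, N m; "gripper_width": finger opening in m.
Only numpy, scipy, OpenCV 4.12 (cv2) and the standard library are available. Lean on these libraries where they do the work, as an engineer would, in place of code of your own. Each camera call takes 0.05 s, during which the arm holds its last target.

## Task

Of the two black spring plungers with white buttons, one has a stiff spring and the other a weak one. Press a button down to feel which is which, then stand the stiff plunger upright in the blue tray and the weak plunger upright in the yellow tray, set down rather than dropped.

Things in the scene. Friction and masses are not known exactly. Their poses are not given: they have to be found in the camera images.
- pad_near: Nearer round cork pad, 80 mm diameter, 4 mm thick, fixed to the bench; origin at the centre of its underside, z up. One of the two plungers (which one is not known) stands loose and upright on its centre at the start: round, black, foot 46 mm dia. x 5 mm, body 36 mm dia. up to 40 mm, white button 26 mm dia. with flat top, 60 mm; heights from its underside. 0.1 kg. Grasp across the 36 mm body.
- pad_far: Farther round cork pad, 80 mm diameter, 4 mm thick, fixed to the bench; origin at the centre of its underside, z up. One of the two plungers (which one is not known) stands loose and upright on its centre at the start: round, black, foot 46 mm dia. x 5 mm, body 36 mm dia. up to 40 mm, white button 26 mm dia. with flat top, 60 mm; heights from its underside. 0.1 kg. Grasp across the 36 mm body.
- plunger_1_button (a joint): Travel of the white button of plunger 1 (on either pad), m: 0 out, 0.010 fully in (hard stop); springs back. The two look alike. Stiff spring: 1 N to start, 7 N at 5 mm, 13 N fully in. Weak spring: 0.6 N to start, 1.4 N at 5 mm, 2 N fully in. Pressed straight down, the plunger stands firm.
- plunger_2_button (a joint): Travel of the white button of plunger 2 (on either pad), m: 0 out, 0.010 fully in (hard stop); springs back. The two look alike. Stiff spring: 1 N to start, 7 N at 5 mm, 13 N fully in. Weak spring: 0.6 N to start, 1.4 N at 5 mm, 2 N fully in. Pressed straight down, the plunger stands firm.
- tray_blue: Blue open square tray for the stiff plunger, fixed to the bench: 160 x 160 mm outside, 150 x 150 mm inside, walls 5 mm thick and 25 mm high over the bench, floor 5 mm thick. Origin at the centre of its underside, on the bench; x and y along its walls, z up.
- tray_yellow: Yellow open square tray for the weak plunger, fixed to the bench: 160 x 160 mm outside, 150 x 150 mm inside, walls 5 mm thick and 25 mm high over the bench, floor 5 mm thick. Origin at the centre of its underside, on the bench; x and y along its walls, z up.
Mind the look-alikes: they are no part of the job. Leave any green look-alike of the part that bears plunger_2_button alone.

How it is judged:
By the outcome, as a careful person would: the job done as asked, in the order asked, and still so for the second after the job is handed in, with the robot touching nothing.
It also fails if it takes over 69 s, if anything falls off the work surface, if the arm or the gripper's body presses on something with over 40 N, if the wrist force passes 120 N, or if a joint passes its speed limit or range.

## Working session

There is one attempt and no reset: what is moved stays moved. The work goes in short steps, Python scripts to look and compute and a tool call to move; the robot and the scene stay as the last step left them, time stands still between calls to the robot, and variables do not carry over. Pictures are saved under pics/ and viewed, and the job is handed in when it is done.

Besides the shell and the picture viewer there is one more tool, called after "Request:" as name(argument=value, ...) on one line, values as JSON. arm_command: Moves the arm, as the interface text tells. Its arguments: {"type":"object","properties":{"grip":{"type":"array","items":{"type":"number"}},"translation":{"type":"array","items":{"type":"array","items":{"type":"number"}}},"spin":{"type":"array","items":{"type":"number"}},"squeeze":{"type":"number"}},"required":["grip","translation","spin"]}

```bash
mkdir -p pics; python3 - <<'E'
from rig import state,camera,pinch_z
import cv2,numpy as np,json
s=state();print(s,pinch_z)
d={}
for n in("top","side"):
    c=camera(n);cv2.imwrite(f"pics/{n}0.png",c["color"][:,:,::-1]);d[n]={k:np.asarray(c[k]).tolist() for k in("fx","fy","cx","cy","view")}
json.dump(d,open("cal.json","w"));print(d)
E
```

```text
{'time': 0.0, 'joints': array([-1.37947127e+00,  5.28483464e-01,  1.43389661e+00, -6.24670847e-06,
        1.18138410e+00, -1.78535277e-01]), 'dq': array([-0.00073353,  0.00016422, -0.00142377, -0.00107148,  0.00079759,
       -0.00068749]), 'tau': array([ 1.53655281e-03, -4.40042710e+01, -1.76595533e+01,  6.33904897e-02,
        5.82248729e-02, -1.62486795e-04]), 'ee_pos': array([ 0.22579279, -0.58200763,  0.22156281]), 'eef_rot': array([-1.08571816e-03,  9.82948296e-01,  1.83878952e-01, -9.83142924e-06]), 'contact_force': array([-0.4215241 , -0.18872388,  0.44731385]), 'ft_torque': array([-3.76317934e-02, -4.93436961e-05,  7.02451299e-02]), 'gripper_width': 0.0868653807549944} 0.0187
{'top': {'fx': 443.16692311986833, 'fy': 443.16692311986833, 'cx': 285.1469782096395, 'cy': 205.37238521515562, 'view': [[0.026173440005453363, -0.9994097230724533, 0.022252111507076597, -0.01396740206743176], [-0.9818531871302129, -0.029883342232673027, -0.18727334241489973, 0.4927765041182541], [0.18782776674529322, -0.016946719011282925, -0.9820557717127009, 0.7813434475650769], [0.0, 0.0, 0.0, 1.0]]}, 'side': {'fx': 482.3780683978073, 'fy': 482.3780683978073, 'cx': 283.88945021395887, 'cy': 210.3089328244317, 'view': [[-0.701151826105003, -0.712949667208926, 0.009428084444956731, 0.3518453745728997], [-0.512691099518887, 0.4949295988294289, -0.7015643439319412, 0.2913700115624991], [0.49551382747985345, -0.4967368158584807, -0.71254374079564, 0.7479437987561837], [0.0, 0.0, 0.0, 1.0]]}}
```

View pics/top0.png

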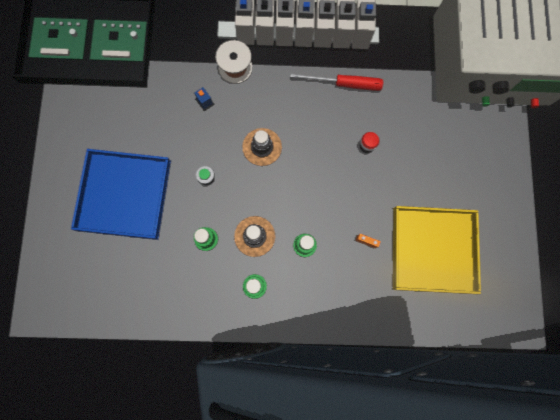

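View pics/side0.png

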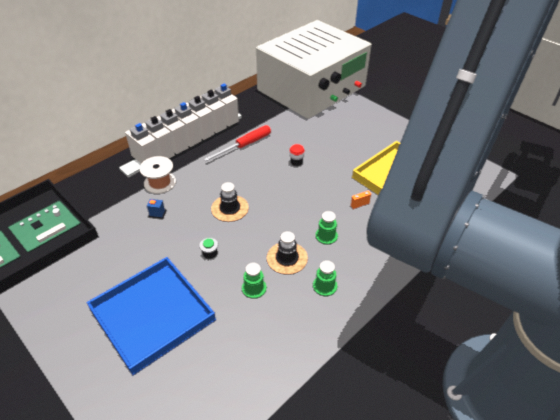

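The top view shows black plungers with white buttons on cork pads at about (262,137) (far) and (254,233) (near). The look-alikes are three green plungers at (204,237), (305,243) and (254,286). The blue tray is centred near (121,194) and the yellow one near (438,250). Next I measure positions and check an enlarged crop.

```bash
cat > h.py <<'E'
import json,numpy as np,cv2
d=json.load(open("cal.json"))
def ray(n,u,v,z):
    c=d[n];V=np.array(c["view"]);R=V[:3,:3];t=V[:3,3];o=-R.T@t
    r=R.T@np.array([(u-c["cx"])/c["fx"],(v-c["cy"])/c["fy"],1]);return (o+r*(z-o[2])/r[2]).round(4)
def tri(a,b):
    P=[];
    for n,(u,v) in (("top",a),("side",b)):
        c=d[n];V=np.array(c["view"]);P.append(np.array([[c["fx"],0,c["cx"]],[0,c["fy"],c["cy"]],[0,0,1]])@V[:3])
    X=cv2.triangulatePoints(P[0],P[1],np.array(a,float),np.array(b,float))[:,0];return (X[:3]/X[3]).round(4)
E
python3 - <<'E'
from h import *
for n,bx in(("top",(190,120,130,185)),("side",(200,170,150,130))):
    im=cv2.imread(f"pics/{n}0.png");x,y,w,h=bx
    cr=im[y:y+h,x:x+w];cv2.imwrite(f"pics/{n}_crop.png",cv2.resize(cr,None,fx=3 if n=='top' else 4,fy=3 if n=='top' else 4,interpolation=cv2.INTER_CUBIC))
    m=((cr.min(2)>175)).astype(np.uint8)
    k,_,st,ce=cv2.connectedComponentsWithStats(m)
    for i in range(1,k):
        if st[i,4]>15: u,v=ce[i]+[x,y];print(n,st[i],u.round(1),v.round(1),ray(n,u,v,.064))
    hsv=cv2.cvtColor(im,cv2.COLOR_BGR2HSV)
    for nm,lo,hi in(("blue",(105,150,60),(125,255,255)),("yel",(20,150,80),(35,255,255)),("cork",(8,70,80),(20,220,255))):
        m=cv2.inRange(hsv,lo,hi);k,_,st,ce=cv2.connectedComponentsWithStats(m)
        for i in range(1,k):
            if st[i,4]>400:
                pts=np.argwhere(_==i)[:,::-1].astype(np.float32);r=cv2.boxPoints(cv2.minAreaRect(pts))
                a=cv2.approxPolyDP(cv2.convexHull(pts.astype(np.int32)),8,True)[:,0]
                print(n,nm,st[i],[ray(n,*q,.025 if nm!="cork" else .004)[:2].tolist() for q in a] if nm!='cork' else [ray(n,*(st[i][:2]+st[i][2:4]/2),.004)])
E
```

```text
top [ 65  11  12  12 108] 260.8 136.1 [0.6209 0.0495 0.064 ]
top [ 7 47 16 15 59] 205.6 175.5 [0.5412 0.1484 0.064 ]
top [ 57 106  13  13 133] 253.0 231.8 [0.4393 0.057  0.064 ]
top [  5 109  13  13 132] 201.1 235.1 [0.4307 0.15   0.064 ]
top [111 116  13  13 130] 306.7 242.0 [ 0.4237 -0.0403  0.064 ]
top [ 57 159  13  14 141] 253.0 285.8 [0.3435 0.0533 0.064 ]
top blue [  71  149   99   90 6970] [[0.584, 0.232], [0.4273, 0.2407], [0.4416, 0.4009], [0.597, 0.388]]
top yel [ 393  206   87   88 6998] [[0.3417, -0.3665], [0.345, -0.2128], [0.4984, -0.2102], [0.4993, -0.3696]]
top cork [242 128  40  38 732] [array([0.6194, 0.049 , 0.004 ])]
top cork [234 216  41  41 906] [array([0.438, 0.057, 0.004])]
side [    0     0   150   130 15413] 274.7 230.5 [0.4655 0.0606 0.064 ]
side blue [ 356    0   87   30 1688] [[0.885, -1.1842], [0.7935, -1.0039], [0.9738, -0.8016], [1.0926, -0.9629]]
side blue [  88  258  127  116 7994] [[0.417, 0.2489], [0.4301, 0.3997], [0.5952, 0.3838], [0.5813, 0.2295]]
side yel [ 353  142   47   52 1105] [[0.4883, -0.3739], [0.417, -0.1963], [0.486, -0.1991]]
side cork [   0  136  129   66 1358] [array([0.9796, 0.2393, 0.004 ])]
side cork [211 196  38  26 456] [array([0.6155, 0.049 , 0.004 ])]
side cork [267 244  41  30 580] [array([0.4342, 0.0568, 0.004 ])]
```

View pics/top_crop.png

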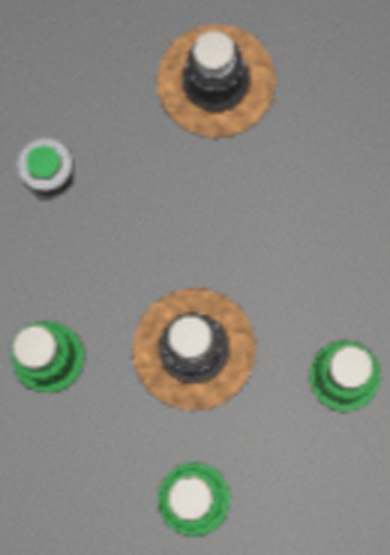

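View pics/side_crop.png

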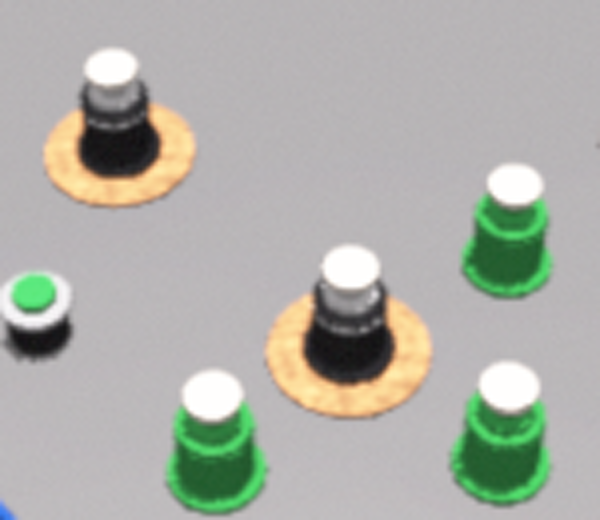

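The crops confirm the two black plungers on cork: far at about (0.618, 0.049), near at about (0.437, 0.057). The green ones are decoys. I'll shut the gripper and move above the far one.

Request:
arm_command(grip=[1,1,1,1,1,1,1,1,1,1,1,1], translation=[[2.5,-1.9,0],[2.5,-1.9,0],[2.5,-1.9,0],[2.5,-1.9,0],[2.5,-1.9,0],[2.5,-1.9,0],[2.5,-1.9,0],[2.5,-1.9,0],[2.5,-1.9,0],[2.5,-1.9,0],[2.5,-1.9,0],[2.5,-1.9,0]], spin=[0,0,0,0,0,0,0,0,0,0,0,0], squeeze=20)

```text
time: 1.1
ee_pos: [0.4236, -0.2601, 0.2223]
eef_rot: [-0.0, 0.983, 0.184, -0.0]
contact_force: [0.2, -1.0, -0.6]
gripper_width: 0.0151
```

Request:
arm_command(grip=[1,1,1,1,1,1,1,1,1,1,1,1], translation=[[2.5,-1.9,0],[2.5,-1.9,0],[2.5,-1.9,0],[2.5,-1.9,0],[2.5,-1.9,0],[2.5,-1.9,0],[2.5,-1.9,0],[2.5,-1.9,0],[2.5,-1.9,0],[2.5,-1.9,0],[2.0,-1.0,0],[0,0,0]], spin=[0,0,0,0,0,0,0,0,0,0,0,0])

```text
time: 2.1
ee_pos: [0.6051, 0.0259, 0.2222]
eef_rot: [-0.0, 0.983, 0.186, 0.001]
contact_force: [0.9, -0.1, 0.2]
gripper_width: 0.0002
```

```bash
cat >> h.py <<'E'
from scipy.spatial.transform import Rotation as Ro
def rep(s,tgt=None):
    R=Ro.from_quat(s["eef_rot"],scalar_first=True)
    print("t",round(s["time"],2),"pos",s["ee_pos"].round(4),"F",s["contact_force"].round(2),"w",round(s["gripper_width"],4),"q",s["joints"].round(2))
    print("toolx",R.as_matrix()[:,0].round(3),"toolz",R.as_matrix()[:,2].round(4))
    if tgt is not None:
        for t in tgt: print("to",t,"cm:",(R.inv().apply(np.array(t)-s["ee_pos"])*100).round(2))
E
python3 - <<'E'
from h import *;from rig import state
rep(state(),[(.618,.0493,.070)])
E
```

```text
t 2.1 pos [0.6051 0.0259 0.2222] F [ 0.9  -0.12  0.23] w 0.0002 q [-0.14  0.5   1.49  0.    1.15  1.05]
toolx [0.931 0.365 0.003] toolz [ 0.0024  0.0013 -1.    ]
to (0.618, 0.0493, 0.07) cm: [ 2.02 -1.7  15.23]
```

Request:
arm_command(grip=[1,1,1,1,1,1,1,1], translation=[[1.0,-0.85,2.5],[1.0,-0.85,2.5],[0,0,2.5],[0,0,2.5],[0,0,2.5],[0,0,1.5],[0,0,0],[0,0,0]], spin=[0,0,0,0,0,0,0,0])

```text
time: 2.77
ee_pos: [0.6141, 0.0449, 0.0816]
eef_rot: [-0.0, 0.983, 0.184, -0.001]
contact_force: [-0.2, 0.3, 0.5]
gripper_width: 0.0006
```

```bash
python3 - <<'E'
from h import *;from rig import state,camera
rep(state(),[(.618,.0493,.064)])
for n,(x,y,w,h) in(("top",(190,70,140,105)),("side",(160,120,140,105))):
    cv2.imwrite(f"pics/{n}1.png",cv2.resize(camera(n)["color"][y:y+h,x:x+w,::-1],None,fx=4,fy=4,interpolation=cv2.INTER_CUBIC))
E
```

```text
t 2.77 pos [0.6141 0.0449 0.0816] F [-0.21  0.32  0.51] w 0.0006 q [-0.11  0.7   1.57 -0.    0.88  1.09]
toolx [ 0.933  0.361 -0.003] toolz [-3.1e-03  2.0e-04 -1.0e+00]
to (0.618, 0.0493, 0.064) cm: [ 0.53 -0.26  1.76]
```

View pics/side1.png

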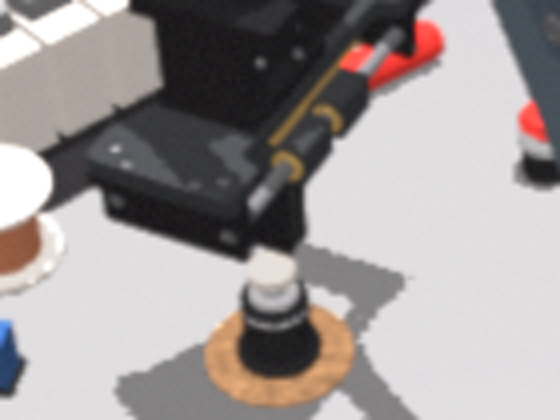

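The closed fingers are over the far button (crop ≈(270,265)), a few mm off. I'll correct and descend to contact, then press.

Request:
arm_command(grip=[1,1,1,1,1,1,1], translation=[[0.5,-0.3,0],[0,0,0.8],[0,0,0.7],[0,0,0],[0,0,0],[0,0,0],[0,0,0]], spin=[0,0,0,0,0,0,0])

```text
time: 3.45
ee_pos: [0.6189, 0.0501, 0.0676]
eef_rot: [0.0, 0.983, 0.184, 0.0]
contact_force: [0.1, 0.1, -0.7]
gripper_width: 0.0003
```

Request:
arm_command(grip=[1,1,1,1,1,1], translation=[[0,0,0.2],[0,0,0.2],[0,0,0.2],[0,0,0],[0,0,0],[0,0,0]], spin=[0,0,0,0,0,0])

```text
time: 3.95
ee_pos: [0.6191, 0.05, 0.062]
eef_rot: [0.0, 0.983, 0.184, 0.0]
contact_force: [-0.4, 0.1, 3.5]
gripper_width: 0.0007
```

```bash
python3 - <<'E'
from h import *;from rig import state
rep(state(),[(.618,.0493,.064)])
E
```

```text
t 3.95 pos [0.6191 0.05   0.062 ] F [-0.4   0.06  3.52] w 0.0007 q [-0.1   0.73  1.56 -0.    0.85  1.1 ]
toolx [0.932 0.361 0.001] toolz [ 8.e-04 -1.e-04 -1.e+00]
to (0.618, 0.0493, 0.064) cm: [-0.13  0.02 -0.2 ]
```

Request:
arm_command(grip=[1,1,1,1,1], translation=[[0,0,0.2],[0,0,0.1],[0,0,0],[0,0,0],[0,0,0]], spin=[0,0,0,0,0])

```text
time: 4.37
ee_pos: [0.6192, 0.05, 0.0593]
eef_rot: [0.0, 0.983, 0.184, 0.001]
contact_force: [0.2, 0.0, 7.8]
gripper_width: 0.0005
```

Request:
arm_command(grip=[1,0.2,0.2,0.2,0.2,0.2,0.2,0.2,0.2,0.2,0.2], translation=[[0,0,-1.0],[0,0,-2.0],[0,0,-2.0],[0,0,0],[0,0,0],[0,0,0],[0,0,0],[0,0,0],[0,0,0],[0,0,0],[0,0,0]], spin=[0,0,0,0,0,0,0,0,0,0,0])

```text
time: 5.28
ee_pos: [0.6186, 0.0501, 0.1081]
eef_rot: [-0.0, 0.983, 0.184, -0.0]
contact_force: [-0.0, 0.8, -0.3]
gripper_width: 0.0589
```

```bash
python3 - <<'E'
from h import *;from rig import state,camera
rep(state(),[(.618,.0493,.0145)])
for n,(x,y,w,h) in(("top",(190,70,140,105)),("side",(160,120,140,105))):
    cv2.imwrite(f"pics/{n}2.png",cv2.resize(camera(n)["color"][y:y+h,x:x+w,::-1],None,fx=4,fy=4,interpolation=cv2.INTER_CUBIC))
E
```

```text
t 5.28 pos [0.6186 0.0501 0.1081] F [-0.04  0.79 -0.35] w 0.0589 q [-0.1   0.66  1.54 -0.    0.94  1.1 ]
toolx [ 0.932  0.361 -0.001] toolz [-8.e-04  1.e-04 -1.e+00]
to (0.618, 0.0493, 0.0145) cm: [-0.07  0.05  9.36]
```

View pics/side2.png

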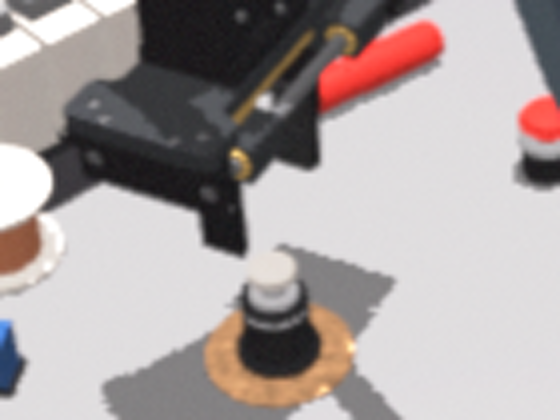

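View pics/top2.png

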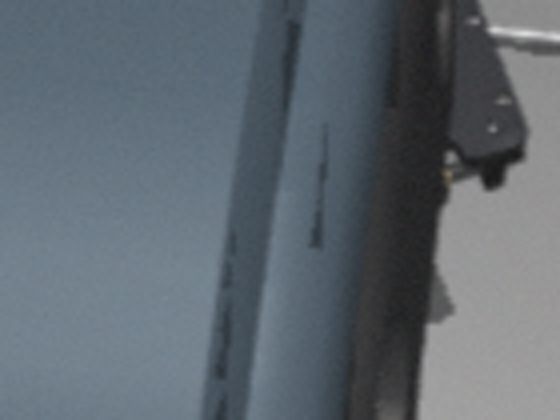

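7.8 N at about 5 mm means the far plunger is the stiff one, so it goes to the blue tray. It still stands at its pad centre (crop ≈(272,350)), between the open fingers. Descending to grasp.

Request:
arm_command(grip=[0.2,0.2,0.2,0.2,0.2,0.2,0.2], translation=[[-0.1,0,1.5],[0,0,2.0],[0,0,2.0],[0,0,2.0],[0,0,1.6],[0,0,0],[0,0,0]], spin=[0,0,0,0,0,0,0])

```text
time: 5.97
ee_pos: [0.6172, 0.0498, 0.0168]
eef_rot: [-0.0, 0.983, 0.184, -0.001]
contact_force: [-0.2, -0.5, -0.2]
gripper_width: 0.0694
```

Request:
arm_command(grip=[0.6,0.6,0.6,0.6,0.7,0.7,0.7,0.7,0.7,0.7], translation=[[0,0,0],[0,0,0],[0,0,0],[0,0,0],[0,0,0],[0,0,0],[0,0,0],[0,0,0],[0,0,0],[0,0,0]], spin=[0,0,0,0,0,0,0,0,0,0], squeeze=15)

```text
time: 6.8
ee_pos: [0.6183, 0.0495, 0.0181]
eef_rot: [0.0, 0.983, 0.184, 0.0]
contact_force: [-0.4, -0.6, 3.8]
gripper_width: 0.0354
```

```bash
python3 - <<'E'
from h import *;from rig import state,camera
rep(state(),[(.5125,.3154,.0155)])
for n,(x,y,w,h) in(("side",(160,120,140,105)),):
    cv2.imwrite(f"pics/{n}3.png",cv2.resize(camera(n)["color"][y:y+h,x:x+w,::-1],None,fx=4,fy=4,interpolation=cv2.INTER_CUBIC))
E
```

```text
t 6.8 pos [0.6183 0.0495 0.0181] F [-0.36 -0.57  3.83] w 0.0354 q [-0.1   0.8   1.58 -0.    0.76  1.1 ]
toolx [0.932 0.361 0.001] toolz [ 1.e-03 -3.e-04 -1.e+00]
to (0.5125, 0.3154, 0.0155) cm: [ -0.25 -28.62   0.24]
```

View pics/side3.png

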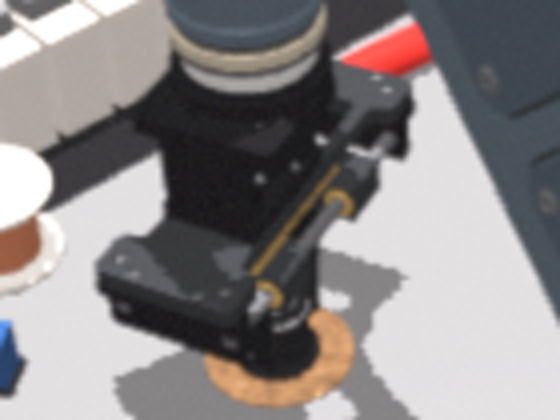

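Gripped at 35.4 mm, as expected. I'll lift and move toward the blue tray.

Request:
arm_command(grip=[1,1,1,1,1,1,1,1,1,1,1,1], translation=[[0,0,-1.0],[0,0,-2.0],[0,0,-2.0],[0,0,-2.0],[0,0,-1.0],[0,-1.0,0],[0,-2.0,0],[0,-2.5,0],[0,-2.5,0],[0,-2.5,0],[0,-2.5,0],[0,-2.5,0]], spin=[0,0,0,0,0,0,0,0,0,0,0,0], squeeze=20)

```text
time: 7.85
ee_pos: [0.5595, 0.1957, 0.0961]
eef_rot: [-0.0, 0.983, 0.184, -0.002]
contact_force: [0.2, 0.8, -0.5]
gripper_width: 0.0357
```

Request:
arm_command(grip=[1,1,1,1,1,1,1,1,1,1], translation=[[0,-2.5,0],[0,-2.5,0],[0,-2.5,0],[0,-2.5,0],[0,-2.0,0],[-0.2,-1.0,0],[0,0,0],[0,0,0],[0,0,0],[0,0,0]], spin=[0,0,0,0,0,0,0,0,0,0])

```text
time: 8.68
ee_pos: [0.5135, 0.3135, 0.0974]
eef_rot: [0.0, 0.983, 0.183, -0.0]
contact_force: [1.1, 0.4, -1.3]
gripper_width: 0.0354
```

```bash
python3 - <<'E'
from h import *;from rig import state,camera
rep(state(),[(.5125,.3154,.0195)])
cv2.imwrite("pics/side4.png",camera("side")["color"][:,:,::-1])
E
```

```text
t 8.68 pos [0.5135 0.3135 0.0974] F [ 1.11  0.35 -1.29] w 0.0354 q [ 0.36  0.66  1.6  -0.    0.89  1.57]
toolx [ 0.933  0.36  -0.   ] toolz [-2.e-04 -4.e-04 -1.e+00]
to (0.5125, 0.3154, 0.0195) cm: [-0.02 -0.21  7.79]
```

View pics/side4.png

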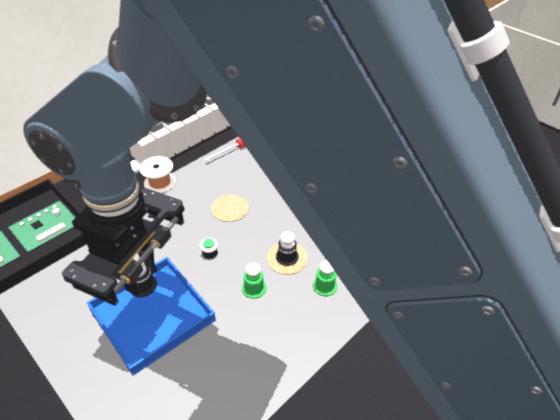

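The far pad (230,207) is empty and the plunger (140,282) hangs over the blue tray. I'll lower it gently.

Request:
arm_command(grip=[1,1,1,1,1,1,1,1], translation=[[0,-0.1,1.5],[0,0,2.0],[0,0,2.0],[0,0,1.2],[0,0,0.5],[0,0,0],[0,0,0],[0,0,0]], spin=[0,0,0,0,0,0,0,0])

```text
time: 9.4
ee_pos: [0.5136, 0.3158, 0.0265]
eef_rot: [-0.0, 0.983, 0.184, 0.001]
contact_force: [-0.2, -0.6, -1.3]
gripper_width: 0.035
```

Request:
arm_command(grip=[1,1,1,1,1,1,1], translation=[[0,0,0.2],[0,0,0.2],[0,0,0.1],[0,0,0.1],[0,0,0],[0,0,0],[0,0,0]], spin=[0,0,0,0,0,0,0])

```text
time: 9.98
ee_pos: [0.5126, 0.3157, 0.0196]
eef_rot: [0.0, 0.983, 0.184, 0.0]
contact_force: [-0.4, 0.5, -1.4]
gripper_width: 0.0356
```

Request:
arm_command(grip=[1,1,1,1], translation=[[0,0,0.1],[0,0,0],[0,0,0],[0,0,0]], spin=[0,0,0,0])

```text
time: 10.32
ee_pos: [0.5128, 0.3157, 0.019]
eef_rot: [-0.0, 0.983, 0.184, 0.0]
contact_force: [-1.1, -0.4, 4.0]
gripper_width: 0.0355
```

Request:
arm_command(grip=[1,1,1,1], translation=[[0,0,0.1],[0,0,0],[0,0,0],[0,0,0]], spin=[0,0,0,0])

```text
time: 10.65
ee_pos: [0.5128, 0.3157, 0.019]
eef_rot: [-0.0, 0.983, 0.184, 0.0]
contact_force: [-2.6, -0.3, 10.3]
gripper_width: 0.0354
```

It's firmly on the floor. I'll ease off, open and rise.

Request:
arm_command(grip=[1,1,0.5,0.4,0.3,0.2,0.2,0.2,0.2,0.2], translation=[[0,0,-0.1],[0,0,0],[0,0,0],[0,0,0],[0,0,0],[0,0,0],[0,0,0],[0,0,0],[0,0,0],[0,0,0]], spin=[0,0,0,0,0,0,0,0,0,0])

```text
time: 11.48
ee_pos: [0.5126, 0.3156, 0.0185]
eef_rot: [0.0, 0.983, 0.184, -0.0]
contact_force: [0.3, -0.1, 0.1]
gripper_width: 0.0691
```

Request:
arm_command(grip=[0.2,0.2,0.2,0.2,0.2,0.2,0.2,0.2], translation=[[0,0,-0.5],[0,0,-1.0],[0,0,-2.0],[0,0,-2.5],[0,0,-2.5],[0,0,-2.0],[0,0,0],[0,0,0]], spin=[0,0,0,0,0,0,0,0])

```text
time: 12.15
ee_pos: [0.5136, 0.3161, 0.1257]
eef_rot: [-0.0, 0.983, 0.184, 0.002]
contact_force: [-0.1, -0.4, -1.0]
gripper_width: 0.0697
```

```bash
python3 - <<'E'
from h import *;from rig import state,camera
rep(state(),[(.437,.0573,.12)])
cv2.imwrite("pics/side5.png",camera("side")["color"][:,:,::-1])
E
```

```text
t 12.15 pos [0.5136 0.3161 0.1257] F [-0.09 -0.36 -1.03] w 0.0697 q [0.37 0.62 1.58 0.   0.94 1.57]
toolx [0.932 0.361 0.004] toolz [ 0.0039  0.0015 -1.    ]
to (0.437, 0.0573, 0.12) cm: [-16.5   21.36   0.5 ]
```

View pics/side5.png

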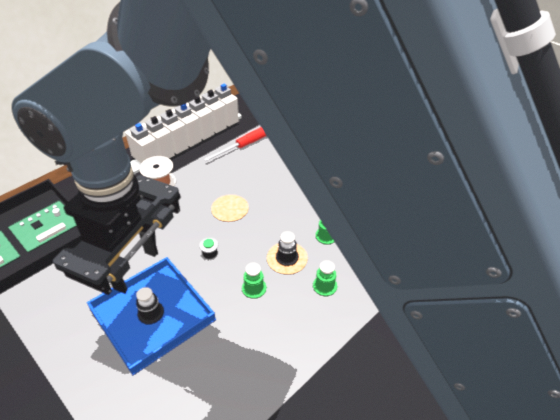

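The stiff plunger stands upright in the blue tray (147,305). Now to the near plunger, gripper shut, for a quick confirming press.

Request:
arm_command(grip=[1,1,1,1,1,1,1,1,1,1,1,1], translation=[[-1.5,1.9,0],[-1.5,2.0,0],[-1.5,1.9,0],[-1.5,2.0,0],[-1.5,1.9,0],[-1.5,2.0,0],[-1.5,1.9,0],[-1.5,2.0,0],[-1.5,1.9,0],[-1.5,1.9,0],[-1.5,2.0,0.5],[0,0,0]], spin=[0,0,0,0,0,0,0,0,0,0,0,0])

```text
time: 13.2
ee_pos: [0.4333, 0.0539, 0.117]
eef_rot: [-0.0, 0.983, 0.182, -0.003]
contact_force: [-0.1, -1.0, -0.4]
gripper_width: 0.0021
```

Request:
arm_command(grip=[1,1,1,1,1,1], translation=[[0,0,1.0],[0,0,1.5],[0,0,1.0],[0,0,0],[0,0,0],[0,0,0]], spin=[0,0,0,0,0,0])

```text
time: 13.7
ee_pos: [0.436, 0.0568, 0.0835]
eef_rot: [-0.0, 0.983, 0.184, -0.0]
contact_force: [0.3, 0.7, -0.6]
gripper_width: 0.0
```

```bash
python3 - <<'E'
from h import *;from rig import state,camera
rep(state(),[(.437,.0573,.068)])
x,y,w,h=210,170,160,120
cv2.imwrite("pics/side6.png",cv2.resize(camera("side")["color"][y:y+h,x:x+w,::-1],None,fx=4,fy=4))
E
```

```text
t 13.7 pos [0.436  0.0568 0.0835] F [ 0.26  0.74 -0.57] w 0.0 q [-0.13  0.54  2.01  0.    0.59  1.07]
toolx [ 0.932  0.362 -0.001] toolz [-7.e-04  2.e-04 -1.e+00]
to (0.437, 0.0573, 0.068) cm: [ 0.11 -0.01  1.55]
```

View pics/side6.png

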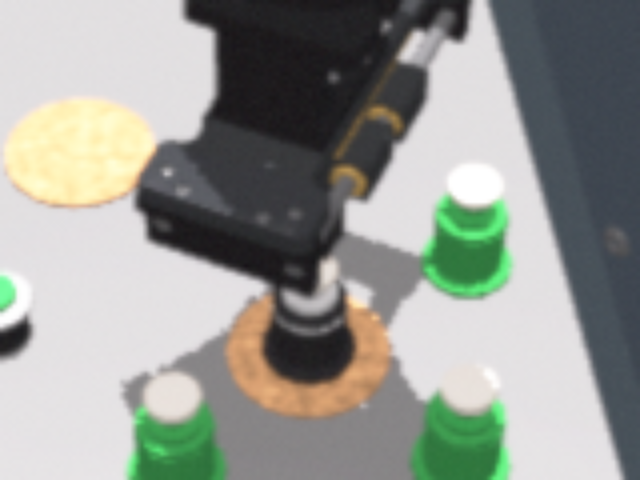

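The closed fingers sit over the near button (crop ≈(315,275)), clear of the greens. Pressing.

Request:
arm_command(grip=[1,1,1,1,1,1,1,1,1], translation=[[0.1,0,0.8],[0,0,0.7],[0,0,0.3],[0,0,0.2],[0,0,0.2],[0,0,0.2],[0,0,0],[0,0,0],[0,0,0]], spin=[0,0,0,0,0,0,0,0,0])

```text
time: 14.5
ee_pos: [0.4368, 0.0569, 0.0596]
eef_rot: [-0.0, 0.983, 0.184, -0.0]
contact_force: [-1.3, -0.0, 1.1]
gripper_width: 0.0007
```

Request:
arm_command(grip=[1,1,1,1,1], translation=[[0,0,0.1],[0,0,0.1],[0,0,0],[0,0,0],[0,0,0]], spin=[0,0,0,0,0])

```text
time: 14.92
ee_pos: [0.4369, 0.0569, 0.0575]
eef_rot: [-0.0, 0.983, 0.184, -0.0]
contact_force: [-1.7, 1.2, 0.9]
gripper_width: 0.0003
```

Request:
arm_command(grip=[1,0.2,0.2,0.2,0.2,0.2,0.2,0.2,0.2,0.2,0.2], translation=[[0,0,-1.0],[0,0,-2.0],[0,0,-2.0],[0,0,0],[0,0,0],[0,0,0],[0,0,0],[0,0,0],[0,0,0],[0,0,0],[0,0,0]], spin=[0,0,0,0,0,0,0,0,0,0,0])

```text
time: 15.83
ee_pos: [0.4368, 0.0568, 0.1072]
eef_rot: [-0.0, 0.983, 0.184, -0.0]
contact_force: [-0.6, 0.1, 0.9]
gripper_width: 0.059
```

```bash
python3 - <<'E'
from h import *;from rig import state,camera
rep(state(),[(.437,.0573,.017)])
x,y,w,h=210,170,160,120
cv2.imwrite("pics/side7.png",cv2.resize(camera("side")["color"][y:y+h,x:x+w,::-1],None,fx=4,fy=4))
E
```

```text
t 15.83 pos [0.4368 0.0568 0.1072] F [-0.62  0.06  0.86] w 0.059 q [-0.13  0.49  1.99  0.    0.66  1.08]
toolx [ 0.932  0.361 -0.001] toolz [-8.e-04  1.e-04 -1.e+00]
to (0.437, 0.0573, 0.017) cm: [ 0.04 -0.03  9.02]
```

View pics/side7.png

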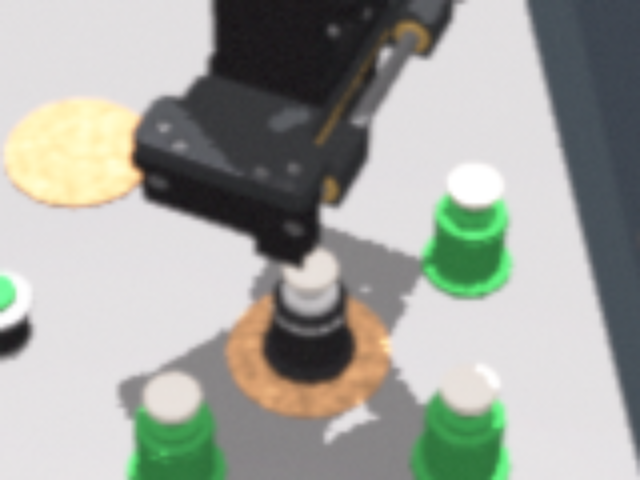

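Only about 1 N at 6.5 mm travel, so the near plunger is the weak one and goes to yellow. It's still upright on its pad (crop ≈(310,345)). Grasping.

Request:
arm_command(grip=[0.2,0.2,0.2,0.2,0.2,0.2,0.2], translation=[[0,0,1.5],[0,0,2.0],[0,0,2.0],[0,0,2.0],[0,0,1.5],[0,0,0],[0,0,0]], spin=[0,0,0,0,0,0,0])

```text
time: 16.47
ee_pos: [0.4365, 0.0569, 0.017]
eef_rot: [-0.0, 0.983, 0.184, -0.001]
contact_force: [0.2, -0.4, -0.4]
gripper_width: 0.0697
```

Request:
arm_command(grip=[0.6,0.6,0.6,0.6,0.7,0.7,0.7,0.7,1,1], translation=[[0,0,0],[0,0,0],[0,0,0],[0,0,0],[0,0,0],[0,0,0],[0,0,0],[0,0,0],[0,0,0],[0,0,0]], spin=[0,0,0,0,0,0,0,0,0,0], squeeze=20)

```text
time: 17.3
ee_pos: [0.4373, 0.0568, 0.0179]
eef_rot: [0.0, 0.983, 0.184, 0.0]
contact_force: [-0.1, 0.2, 5.3]
gripper_width: 0.0356
```

```bash
python3 - <<'E'
from h import *;from rig import state,camera
rep(state(),[(.421,-.290,.019)])
x,y,w,h=210,170,160,120
cv2.imwrite("pics/side8.png",cv2.resize(camera("side")["color"][y:y+h,x:x+w,::-1],None,fx=4,fy=4))
E
```

```text
t 17.3 pos [0.4373 0.0568 0.0179] F [-0.14  0.2   5.31] w 0.0356 q [-0.13  0.69  2.04 -0.    0.41  1.08]
toolx [0.932 0.361 0.001] toolz [ 8.e-04 -1.e-04 -1.e+00]
to (0.421, -0.29, 0.019) cm: [-14.05  31.74  -0.11]
```

View pics/side8.png

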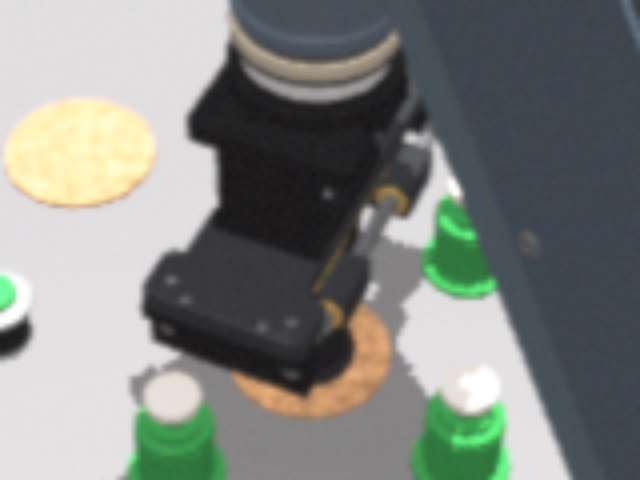

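Gripped (35.6 mm), greens undisturbed. Lift and carry to the yellow tray.

Request:
arm_command(grip=[1,1,1,1,1,1,1,1,1,1,1,1], translation=[[0,0,-1.0],[0,0,-2.0],[0,0,-2.5],[0,0,-2.5],[0,0,-2.0],[-1.0,2.2,0],[-1.0,2.3,0],[-1.0,2.3,0],[-1.0,2.3,0],[-1.0,2.3,0],[-1.0,2.3,0],[-1.0,2.3,0]], spin=[0,0,0,0,0,0,0,0,0,0,0,0])

```text
time: 18.35
ee_pos: [0.4289, -0.1186, 0.1172]
eef_rot: [-0.0, 0.983, 0.184, -0.0]
contact_force: [0.4, -0.5, -0.9]
gripper_width: 0.0357
```

Request:
arm_command(grip=[1,1,1,1,1,1,1,1,1,1], translation=[[-1.0,2.3,0],[-1.0,2.3,0],[-1.0,2.3,0],[-1.0,2.3,0],[-1.0,2.3,0],[-1.0,2.3,0],[-1.0,1.9,0],[0,0,0],[0,0,0],[0,0,0]], spin=[0,0,0,0,0,0,0,0,0,0])

```text
time: 19.18
ee_pos: [0.4202, -0.2881, 0.117]
eef_rot: [-0.001, 0.983, 0.184, -0.001]
contact_force: [-0.5, 0.4, -0.9]
gripper_width: 0.0353
```

```bash
python3 - <<'E'
from h import *;from rig import state,camera
rep(state(),[(.421,-.290,.019)])
cv2.imwrite("pics/top9.png",camera("top")["color"][:,:,::-1])
E
```

```text
t 19.18 pos [ 0.4202 -0.2881  0.117 ] F [-0.5   0.35 -0.92] w 0.0353 q [-0.82  0.54  1.82  0.    0.79  0.38]
toolx [ 0.933  0.361 -0.001] toolz [-0.0017  0.0023 -1.    ]
to (0.421, -0.29, 0.019) cm: [0.01 0.23 9.8 ]
```

View pics/top9.png

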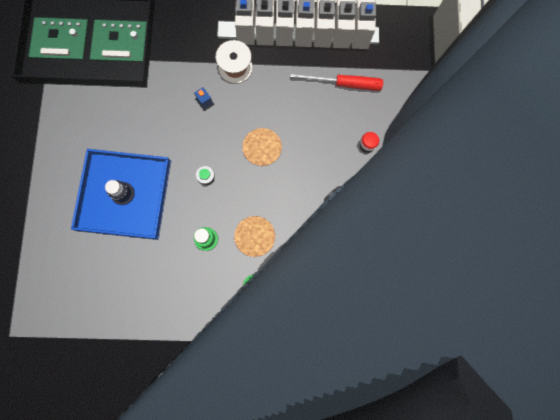

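Both pads are empty and the stiff plunger stands mid blue tray (118,190). The arm hides the yellow tray, but its position is known. Lowering.

Request:
arm_command(grip=[1,1,1,1,1,1,1,1,1], translation=[[0,0.2,1.5],[0,0,2.0],[0,0,2.0],[0,0,2.0],[0,0,1.2],[0,0,0.6],[0,0,0],[0,0,0],[0,0,0]], spin=[0,0,0,0,0,0,0,0,0])

```text
time: 19.98
ee_pos: [0.4223, -0.2912, 0.0253]
eef_rot: [0.001, 0.983, 0.184, 0.0]
contact_force: [-0.3, -0.2, -0.9]
gripper_width: 0.0352
```

```bash
python3 - <<'E'
from h import *;from rig import state
rep(state(),[(.421,-.290,.019)])
E
```

```text
t 19.98 pos [ 0.4223 -0.2912  0.0253] F [-0.3  -0.16 -0.92] w 0.0352 q [-0.82  0.71  1.86  0.    0.58  0.38]
toolx [0.932 0.362 0.   ] toolz [ 9.e-04 -1.e-03 -1.e+00]
to (0.421, -0.29, 0.019) cm: [-0.08 -0.16  0.63]
```

Request:
arm_command(grip=[1,1,1,1,1,1,1,1], translation=[[0,0,0.2],[0,0,0.2],[0,0,0.1],[0,0,0],[0,0,0.1],[0,0,0],[0,0,0],[0,0,0]], spin=[0,0,0,0,0,0,0,0])

```text
time: 20.65
ee_pos: [0.4219, -0.2914, 0.0189]
eef_rot: [0.0, 0.983, 0.184, 0.0]
contact_force: [-0.3, -0.2, 4.6]
gripper_width: 0.0357
```

Request:
arm_command(grip=[1,1,1,1], translation=[[0,0,0.1],[0,0,0],[0,0,0],[0,0,0]], spin=[0,0,0,0])

```text
time: 20.98
ee_pos: [0.4219, -0.2914, 0.0189]
eef_rot: [0.0, 0.983, 0.184, 0.0]
contact_force: [-1.9, 1.0, 13.3]
gripper_width: 0.0352
```

On the floor. I'll ease off, release, rise and move clear to the side, so the top camera can see.

Request:
arm_command(grip=[1,1,0.5,0.4,0.3,0.2,0.2,0.2,0.2,0.2], translation=[[0,0,-0.1],[0,0,0],[0,0,0],[0,0,0],[0,0,0],[0,0,0],[0,0,0],[0,0,0],[0,0,0],[0,0,0]], spin=[0,0,0,0,0,0,0,0,0,0])

```text
time: 21.82
ee_pos: [0.4218, -0.2912, 0.0185]
eef_rot: [-0.0, 0.983, 0.184, -0.0]
contact_force: [-0.0, -0.4, -0.7]
gripper_width: 0.069
```

Request:
arm_command(grip=[0.2,0.2,0.2,0.2,0.2,0.2,0.2,0.2,0.2,0.2,0.2,0.2], translation=[[0,0,-0.5],[0,0,-1.0],[0,0,-2.0],[0,0,-2.5],[0,0,-2.5],[0,0,-2.5],[0,0,-2.5],[0,0,-2.5],[-2.0,1.0,-2.0],[-2.5,1.5,0],[-2.5,1.5,0],[-2.5,1.5,0]], spin=[0,0,0,0,0,0,0,0,0,0,0,0])

```text
time: 22.82
ee_pos: [0.3526, -0.3775, 0.2004]
eef_rot: [0.001, 0.983, 0.184, 0.0]
contact_force: [0.8, 0.1, 0.6]
gripper_width: 0.0698
```

Request:
arm_command(grip=[0.2,0.2,0.2,0.2,0.2,0.2,0.2,0.2,0.2,0.2,0.2,0.2], translation=[[-2.5,1.5,0],[-2.5,1.5,0],[-1.0,2.5,0],[-1.0,2.5,0],[-1.0,2.5,0],[-1.0,2.5,0],[-1.0,2.5,0],[-1.0,2.5,0],[-1.0,2.5,0],[0,0,0],[0,0,0],[0,0,0]], spin=[0,0,0,0,0,0,0,0,0,0,0,0])

```text
time: 23.82
ee_pos: [0.3151, -0.6102, 0.1988]
eef_rot: [-0.001, 0.983, 0.184, 0.0]
contact_force: [0.4, 0.4, 0.6]
gripper_width: 0.0698
```

```bash
python3 - <<'E'
from h import *;from rig import state,camera
rep(state())
for n in("top","side"): cv2.imwrite(f"pics/{n}10.png",camera(n)["color"][:,:,::-1])
E
```

```text
t 23.82 pos [ 0.3151 -0.6102  0.1988] F [0.38 0.38 0.56] w 0.0698 q [-1.26  0.64  1.29  0.    1.22 -0.06]
toolx [0.932 0.361 0.   ] toolz [-2.0e-04  1.6e-03 -1.0e+00]
```

View pics/top10.png

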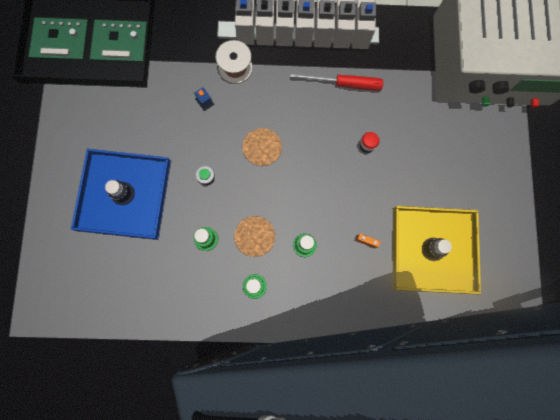

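View pics/side10.png

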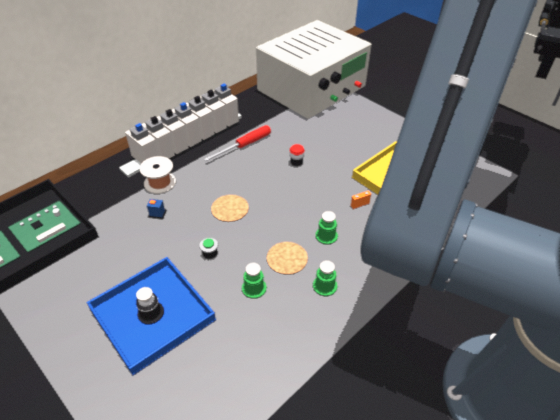

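The plungers stand upright in the blue tray (118,190) and the yellow tray (440,248), the greens haven't moved, and the robot is clear. Handing in.

```bash
python3 -c "
from rig import hand_in;print(hand_in())"
```

```text
the job is handed in; nothing more can be done
None
```

The stiff plunger is standing upright in the blue tray and the weak one in the yellow tray, and the job is handed in at about 24 s of the 69 s allowed.

- **Feel test:** I pressed both buttons. The far plunger gave 3.5 N at about 2 mm and 7.8 N at about 5 mm, so it is the stiff one. The near plunger gave only about 1 N at about 6.5 mm, so it is the weak one. The force reading wanders by up to about 1 N, so the near figure is rough, but the two are clearly apart.
- **Placing:** I lowered each plunger until it touched the tray floor, with a peak downward force of 10–13 N, then eased off and released it.
- **Last checks:** The final top view shows both plungers upright near the middle of their trays, both cork pads empty and the three green look-alikes where they were. The arm is clear and touching nothing. The side camera confirms the blue tray, but the arm hid the plunger in the yellow one, so that rests on the top view alone.

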